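# Set the filler's product valve two turns open and hold it for packing

### The job

Set the product valve on the bench filling line: turn its handwheel clockwise until the valve is shut against its stop, then back it off exactly two full turns. Finish still gripping the red handle between the fingers and holding the wheel still at that setting, because I am about to tighten the packing nut under it; do not let go. Leave the jar, the spanner and the two cartons where they are.

Things in the scene. Friction and masses are not known exactly. Their poses are not given: they have to be found in the camera images.
- valve_wheel (a joint): Opening of the valve in rad over several turns: 0 = shut against its hard stop, growing as the wheel turns counter-clockwise seen from above (two turns = 12.57); 25.1 = fully open. It starts a sixth of a turn to one and a half turns open. The wheel drags evenly with 0.12 N m (2.4 N at the handle), stays where it is left and does not rise; the brass stem end in its hub rises 3 mm per turn.
- wheel_hub (a point): Centre of the black three-spoked handwheel, on its vertical axis, at mid-thickness of the rim, 205 mm above the table; z up. Wheel 125 mm across, rim 14 mm thick (top 7 mm above this point), hub 34 mm across and up to 12 mm above this point; the brass stem end stands at most 26 mm above it.
- crank_handle: Red upright revolving handle on the wheel's rim: a round grip 22 mm across and 60 mm tall, its axis vertical, 50 mm from the wheel's axis. Origin at its centre, half-way up, 42 mm above wheel_hub. It spins freely on its own pin, so that the fingers can keep one orientation while carrying it round the wheel's axis; z up.
- filling_line: The fixed bench unit that carries the valve, on a plate 150 x 470 mm; origin on the table under the wheel's axis, z up. Its pipe runs along its y at 105 mm height: at y -165 mm a round pressure gauge (top about 200 mm above the table), at y +219 mm a filling nozzle (62 to 118 mm high). Nothing but the handle and the stem end stands above the wheel.
- jar: White open cosmetic jar, 54 mm across and 40 mm tall, standing under the nozzle; origin at the centre of its underside. Leave it.
- spanner: Steel open-ended spanner, 180 mm long, lying flat on the table on the robot's side of the valve; its length along its x axis, origin on its underside near the middle. Leave it.
- black_carton: Black carton 110 x 50 x 50 mm lying on the table on the far side of the pipe; origin at the centre of its underside, x along its length. Leave it.
- white_carton: White carton 110 x 50 x 50 mm lying on the table on the far side of the pipe; origin at the centre of its underside, x along its length. Leave it.

How it is judged:
On the way:
1. the valve is shut against its stop (value of joint valve_wheel below 0.07 rad), for 0.1 s.
At the end, for the whole second after the job is handed in: After having been shut, the valve stands two turns (12.57 rad) open within 0.17 rad (10 degrees) and the wheel is still, and the fingers grip the red handle between them (at least 3 N on it, grasp point within 20 mm of its axis and 40 mm of its centre) through the last second (value of joint valve_wheel between 12.396 and 12.736 rad and velocity of joint valve_wheel between -0.05 and 0.05 rad/s and contact force between the fingers and crank_handle above 3 N and horizontal distance between the grasp point and crank_handle below 0.02 m and distance between the grasp point and crank_handle below 0.04 m); the arm keeps its last pose, push and grip.
It fails at once if the jar is moved (distance of jar from where it was at the start of the episode above 0.02 m).
It fails at once if the spanner is moved (distance of spanner from where it was at the start of the episode above 0.02 m).
It fails at once if the black carton is moved (distance of black_carton from where it was at the start of the episode above 0.02 m).
It fails at once if the white carton is moved (distance of white_carton from where it was at the start of the episode above 0.02 m).
It also fails if it takes over 72 s, if anything falls off the work surface, if the arm or the gripper's body presses on something with over 40 N, if the wrist force passes 120 N, or if a joint passes its speed limit or range.

### The arm

A 7-joint arm with a two-finger parallel gripper is mounted at the origin on the work surface. World frame = base frame: x ahead of the robot, y to its left, z up, the work surface at z = 0. Lengths are in m, angles in rad, forces in N, time in s.
With the tool pointing down it reaches from about 0.4 to 0.85 m from the base axis. Payload 4.5 kg.
Tool frame: the origin (TCP) lies on the centre line of the jaws, within the pads' length; the fingertips stand r.tcp_to_tips ahead of it and the grasp point (between the pads) lies 11 mm behind it (r.tcp_to_tips is the distance from the TCP to the fingertips, in m); y points along the fingers, x is the direction in which the jaws open and shut, and the axes are right-handed (so a half turn about y gives the same grasp; the last joint's range is limited). The gripper opens to 88 mm and grips with 3 to 60 N. Pads are 18 mm wide; open, the fingers measure 123 mm over their backs; the gripper's body (75 mm by 187 mm) begins 45 mm behind the grasp point.
Start: joints at [-1.122, 0.689, -0.195, 1.565, 0.157, 0.902, -0.215], TCP at [0.252, 0.572, 0.247] pointing down, gripper open.
Joint ranges: [-3.01, 3.01], [-0.46, 2.08], [-1.47, 1.51], [0.13, 2.56], [-1, 4.14], [0.04, 2.09], [-2.66, 2.66]. Speed limits (rad/s): [2.57, 2.57, 3.14, 3.14, 3.14, 3.14, 3.14].

### API

Orientations are given as a unit quaternion [x, y, z, w].
In Python, from plant import r gives the robot as it stands. The module is installed in compiled form; this text tells all that it offers.
- The arm moves only by the shell command python3 -m inch 'ROWS' [OPENING] [FORCE]. ROWS is text: rows parted by semicolons, each of 4 numbers parted by spaces: the shift along the tool's x, y, z in mm, then the turn about the tool's y in degrees. In form: x y z spin; .... A call has 1 to 10 rows; each row is the pose to reach, as a shift and turn from the pose commanded when the call began, along the tool's axes at that moment; what a row does not reach only later rows make up. A row lasts 1/10 s, in which the tool goes at most 50 mm and 8.59 degrees, less where a joint would pass 70% of its speed; a pose out of reach is approached as far as the arm can. A call with a gripper value outside its range is refused whole. OPENING is the gripper command: -1 is shut, 1 is fully open, values between are in proportion, set as the call begins (- or left out, the last holds). The fingers move at their own pace and stop on an object; FORCE is the grip in N (left out, the last holds). Time passes only in rows, so rows that repeat a pose let the fingers close. It gives the time, the measured TCP pose, the force and the opening at its end, in the units of the state.
- r.get_state(): the state, without advancing time (a new reading comes with each control period).
- r.snapshot(name): name is "scene" or "top"; returns a dict with "frame" (384x512x3 uint8, red, green, blue), "intrinsics" (3x3 intrinsics, pixels), "R" (3x3) and "t" (3): a world point X has camera coordinates R X + t. Camera axes: x right, y down, z forward; pixel columns grow to the right and rows downward; lengths in m; the calibration is good to about 2 mm. A picture is of the moment at which its call begins. There is no depth.
- r.finish_job(): hands the job in, once; it reports no verdict.
Trained networks look in the newest picture that a camera, given by its name, has taken for a name from the list of things; names that differ only in an ending like _2 or _b are one class to them, and where a whole thing is asked for, a point or a joint stands for the part that bears it (a point fixed in the world has none). Each returns a list of dicts, best first, with "p" (0 to 1); they miss things now and then, are a little off and sometimes report something else, mostly with a low value. They report only what shows in the picture. A call takes as long as a camera call.
- r.trace(camera, name): "region" (384x512 bool, what is visible of it) and "centre" ([row, column] in pixels, amid what is visible of it).
- r.tip_of(camera, name): "centre" ([row, column] in pixels: a listed point, or the origin of a listed thing).
The state is a dict: "clock": time; "q": joint angles; "qd": joint speeds; "joint_torque": joint torques, N m; "tool_pos": TCP position; "eef_rot": TCP orientation; "contact_force": force on the tool from outside, world axes, zero at the start; "moment": the same for the moment, N m; "opening": opening from 0.0 (shut) to 1.0 (fully open).
Only numpy, scipy, OpenCV 4.12 (cv2) and the standard library are available. Lean on these libraries where they do the work, as an engineer would, in place of code of your own. Each camera call takes 0.05 s, during which the arm holds its last target.

## Working session

There is one attempt and no reset: what is moved stays moved. The work goes in short steps, Python scripts to look and compute and a shell command to move; the robot and the scene stay as the last step left them, time stands still between calls to the robot, and variables do not carry over. Pictures are saved under pics/ and viewed, and the job is handed in when it is done.

```bash
mkdir -p pics; ls
cat > h.py <<'E'
from plant import r
import numpy as np, cv2
def snap(c,n):
    s=r.snapshot(c); cv2.imwrite(f'pics/{n}.png',s['frame'][:,:,::-1]); return s
def back(s,px,z):
    # px=[row,col] -> world point on plane z
    K,R,t=map(np.array,(s['intrinsics'],s['R'],s['t']))
    d=R.T@np.linalg.inv(K)@np.array([px[1],px[0],1.]); c=-R.T@t
    return c+d*(z-c[2])/d[2]
def proj(s,X):
    K,R,t=map(np.array,(s['intrinsics'],s['R'],s['t']))
    p=K@(R@np.array(X)+t); return p[1]/p[2],p[0]/p[2]
E
python3 - <<'E'
from h import *
np.set_printoptions(precision=4,suppress=True)
st=r.get_state(); print({k:np.round(v,3) for k,v in st.items()}, r.tcp_to_tips)
for c in ("scene","top"):
    s=snap(c,c+"0"); print(c,"cam",-np.array(s['R']).T@s['t'])
    for n,z in (("wheel_hub",.205),("crank_handle",.247),("filling_line",0),("jar",0),("spanner",0),("black_carton",0),("white_carton",0)):
        for d in r.tip_of(c,n)[:2]: print(n,round(d['p'],2),np.round(d['centre'],1),back(s,d['centre'],z))
E
```

```text
pics
{'clock': np.float64(0.0), 'q': array([-1.122,  0.69 , -0.195,  1.566,  0.157,  0.903, -0.215]), 'qd': array([ 0.001, -0.   , -0.001,  0.001, -0.   ,  0.001,  0.   ]), 'joint_torque': array([  0.001, -52.756,  -1.266, -15.342,  -0.053,   0.007,   0.   ]), 'tool_pos': array([0.252, 0.571, 0.246]), 'eef_rot': array([ 0.593,  0.386, -0.387, -0.592]), 'contact_force': array([ 0.909,  0.498, -0.375]), 'moment': array([-0.022, -0.009,  0.066]), 'opening': np.float64(1.001)} 0.008
scene cam [1.0599 0.9062 0.9715]
wheel_hub 0.9 [130.7 216.9] [ 0.5721 -0.1543  0.205 ]
wheel_hub 0.63 [190. 164.] [0.8112 0.0198 0.205 ]
crank_handle 0.64 [125.7 217.5] [ 0.5857 -0.1183  0.247 ]
filling_line 0.81 [183.5 222.2] [ 0.5676 -0.1504  0.    ]
jar 0.81 [209.8 275.9] [0.4835 0.0453 0.    ]
spanner 0.54 [157.  236.3] [ 0.4583 -0.2542  0.    ]
black_carton 0.62 [191.3 165.4] [ 0.7433 -0.2089  0.    ]
white_carton 0.81 [222.5 228.4] [0.635  0.0201 0.    ]
top cam [0.4466 0.0781 1.5121]
wheel_hub 0.57 [210.5 344.1] [ 0.5613 -0.1533  0.205 ]
filling_line 0.84 [216.8 333.3] [ 0.5596 -0.1568  0.    ]
jar 0.52 [243.2 261.4] [0.4761 0.0601 0.    ]
spanner 0.87 [255.6 365.9] [ 0.4444 -0.2544  0.    ]
black_carton 0.71 [159.  355.3] [ 0.7387 -0.2247  0.    ]
white_carton 0.86 [190.9 277.4] [0.6361 0.0135 0.    ]
```

Run:
```python
import cv2
a=cv2.imread('pics/scene0.png'); b=cv2.imread('pics/top0.png')
cv2.imwrite('pics/a.png',cv2.resize(a[70:260,120:330],None,fx=3.5,fy=3,interpolation=2))
cv2.imwrite('pics/b.png',cv2.resize(b[130:290,230:430],None,fx=3.5,fy=3.5,interpolation=2))
```

```text
(no output)
```

View pics/a.png

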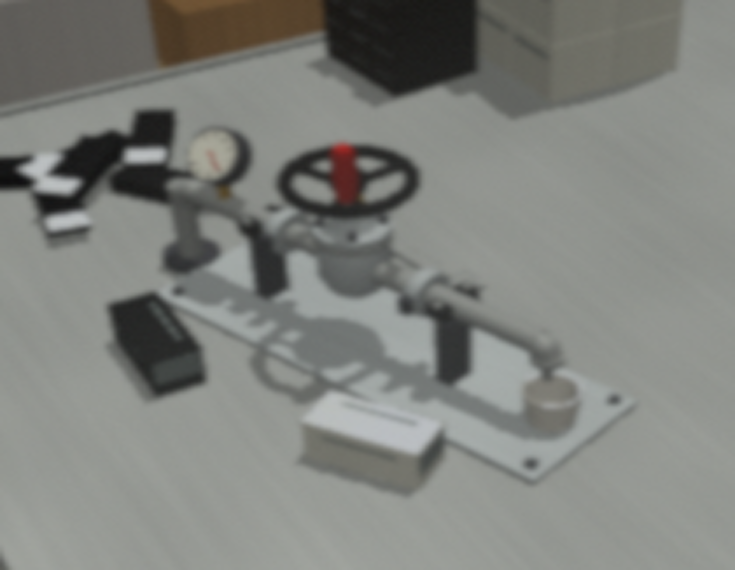

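View pics/b.png

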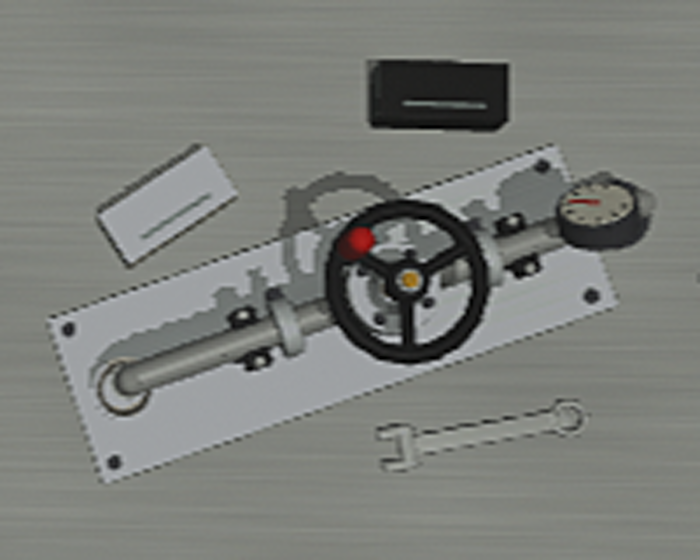

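View pics/top0.png

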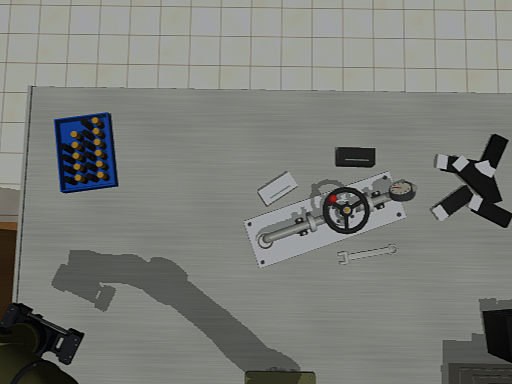

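The top view shows the hub's brass stem at about (row 210, col 347) and the red handle top at about (199, 333). The spanner is nearer the robot, and the cartons are beyond the pipe. Next I'll refine these positions.

```bash
cat >> h.py <<'E'
from scipy.spatial.transform import Rotation as Ro
def red(s):
    f=s['frame'].astype(int); m=((f[:,:,0]>110)&(f[:,:,1]<70)&(f[:,:,2]<70)).astype(np.uint8)
    n,l,st,c=cv2.connectedComponentsWithStats(m)
    return [(st[i,4],c[i][::-1],l==i) for i in np.argsort(-st[1:,4])[:3]+1]
E
python3 - <<'E'
from h import *
from scipy.optimize import least_squares
np.set_printoptions(precision=4,suppress=True)
s=r.snapshot("top"); f=s['frame'].astype(int)
for d in r.trace("top","valve_wheel")[:1]:
    m=d['region']; ys,xs=np.where(m); print('wheel',d['p'],m.sum(),xs.min(),xs.max(),ys.min(),ys.max(),d['centre'])
    c,_=cv2.findContours(m.astype(np.uint8),cv2.RETR_EXTERNAL,cv2.CHAIN_APPROX_NONE)[:2]
    c=max(c,key=len); e=cv2.fitEllipse(cv2.convexHull(c)); print(e, back(s,e[0][::-1],.205))
print('stem',back(s,(210,347.1),.225))
for a,c,m in red(s): print('top red',a,c,back(s,c,.277))
for d in r.trace("top","crank_handle")[:2]: print(d['p'],d['centre'],back(s,d['centre'],.275))
s2=r.snapshot("scene")
for a,c,m in red(s2): print('scene red',a,c,back(s2,c,.247))
for d in r.trace("scene","crank_handle")[:2]: print(d['p'],d['centre'],back(s2,d['centre'],.247))
for d in r.trace("scene","valve_wheel")[:1]:
    m=d['region'];c,_=cv2.findContours(m.astype(np.uint8),cv2.RETR_EXTERNAL,cv2.CHAIN_APPROX_NONE)[:2]
    c=max(c,key=len); print(d['p'],cv2.boundingRect(c))
st=r.get_state(); print(Ro.from_quat(st['eef_rot']).as_matrix())
E
```

```text
wheel 0.71 934 324 368 187 233 [210.9, 345.2]
((346.2724914550781, 210.23194885253906), (45.65156555175781, 47.06504440307617), 136.8872833251953) [ 0.5621 -0.159   0.205 ]
stem [ 0.561  -0.1575  0.225 ]
top red 34 [197.9706 333.0882] [ 0.5858 -0.1134  0.277 ]
top red 1 [187. 393.] [ 0.6157 -0.2624  0.277 ]
top red 1 [187. 399.] [ 0.616  -0.2773  0.277 ]
0.47 [197.3, 332.8] [ 0.5877 -0.113   0.275 ]
scene red 15 [119.8667 217.3333] [ 0.572  -0.1464  0.247 ]
0.49 [126.9, 217.2] [ 0.5893 -0.1132  0.247 ]
0.6 (199, 118, 41, 25)
[[ 0.403   0.     -0.9152]
 [ 0.9152  0.      0.403 ]
 [ 0.     -1.     -0.    ]]
```

```bash
python3 -m inch '0 -40 0 -8; 0 -84 0 -16; 0 -84 0 -23.8; 0 -84 0 -23.8'
python3 - <<'E'
from h import *
st=r.get_state(); print(st['clock'],st['q'].round(3),st['tool_pos'],Ro.from_quat(st['eef_rot']).as_matrix().round(3),(np.array([.587,-.1145,.33])-st['tool_pos'])*1000)
E
```

```text
clock: 1.5
tool_pos: [0.2521, 0.5725, 0.332]
eef_rot: [0.499, 0.501, -0.499, -0.5]
contact_force: [0.2, 0.7, -0.8]
opening: 0.999
1.5 [-1.05   0.615 -0.329  1.447  0.209  1.111  0.157] [0.25214441 0.572462   0.33202705] [[-0.001  0.001 -1.   ]
 [ 1.     0.003 -0.001]
 [ 0.003 -1.    -0.001]] [ 334.85559061 -686.96200324   -2.02704866]
```

```bash
python3 -m inch '-30 0 -22 0; -70 0 -42 0; -112 0 -62 0; -154 0 -82 0; -196 0 -102 0; -238 0 -122 0; -280 0 -142 0; -322 0 -162 0; -340 0 -170 0; -340 0 -170 0'
python3 - <<'E'
from h import *
st=r.get_state(); print(st['clock'],st['q'].round(3),st['tool_pos'],Ro.from_quat(st['eef_rot']).as_matrix().round(3),(np.array([.587,-.1145,.33])-st['tool_pos'])*1000)
E
```

```text
clock: 2.5
tool_pos: [0.423, 0.2279, 0.3296]
eef_rot: [0.503, 0.496, -0.499, -0.502]
contact_force: [0.2, -0.1, -0.4]
opening: 1.002
2.5 [-0.36   0.404 -0.338  1.863  0.168  0.905  0.783] [0.42301894 0.22791578 0.32960326] [[ 0.01  -0.002 -1.   ]
 [ 1.    -0.003  0.01 ]
 [-0.003 -1.     0.002]] [ 163.98105655 -342.41578157    0.39674157]
```

```bash
python3 -m inch '-35 0 -16 0; -77 0 -37 0; -119 0 -57 0; -161 0 -77 0; -203 0 -97 0; -245 0 -117 0; -287 0 -137 0; -325 0 -156 0; -342 0 -164 0; -342 0 -164 0'
python3 - <<'E'
from h import *
st=r.get_state(); print(st['clock'],st['q'].round(3),st['tool_pos'],Ro.from_quat(st['eef_rot']).as_matrix().round(3),(np.array([.587,-.1145,.33])-st['tool_pos'])*1000)
snap("scene","s1");snap("top","t1")
E
```

```text
clock: 3.5
tool_pos: [0.5869, -0.1116, 0.3293]
eef_rot: [-0.501, -0.498, 0.499, 0.501]
contact_force: [-0.6, 0.7, -0.9]
opening: 1.002
3.5 [ 0.274  0.571 -0.284  1.538  0.175  1.059  1.512] [ 0.58685851 -0.11161246  0.32925267] [[ 0.005 -0.001 -1.   ]
 [ 1.    -0.     0.005]
 [-0.    -1.     0.001]] [ 0.14149389 -2.88753769  0.74733065]
```

View pics/s1.png

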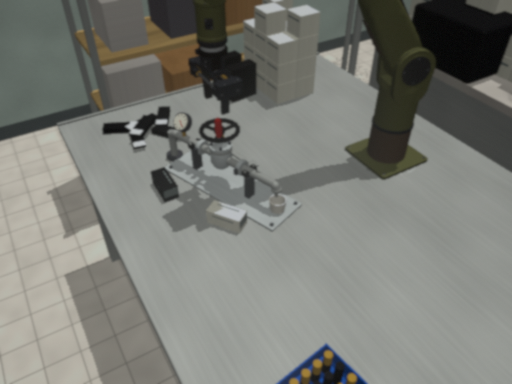

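View pics/t1.png

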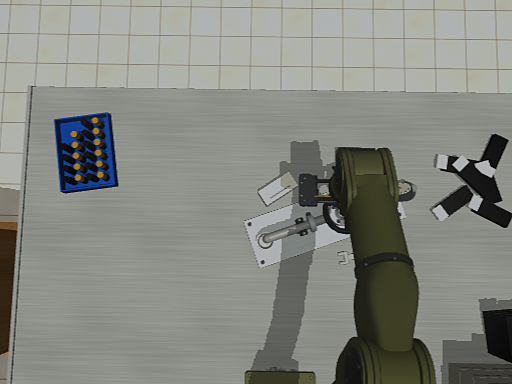

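The scene view shows the open jaws just above the wheel, with the handle at (128, 218). Before descending I'll check the projections.

Run:
```python
from h import *
s=snap("scene","s2"); p=r.get_state()['tool_pos']
im=s['frame'][:,:,::-1].copy()
for X,c in (([.587,-.1145,.277],(0,255,0)),([.587,-.1145,.217],(0,255,0)),([.561,-.158,.205],(255,255,0)),(p,(255,0,255)),(p+[0,.044,-.008],(0,255,255)),(p+[0,-.044,-.008],(0,255,255))):
    a,b=proj(s,X); cv2.circle(im,(round(b*1),round(a)),1,c,-1)
cv2.imwrite('pics/s2b.png',cv2.resize(im[40:180,150:290],None,fx=4,fy=4,interpolation=0))
```

```text
(no output)
```

View pics/s2b.png

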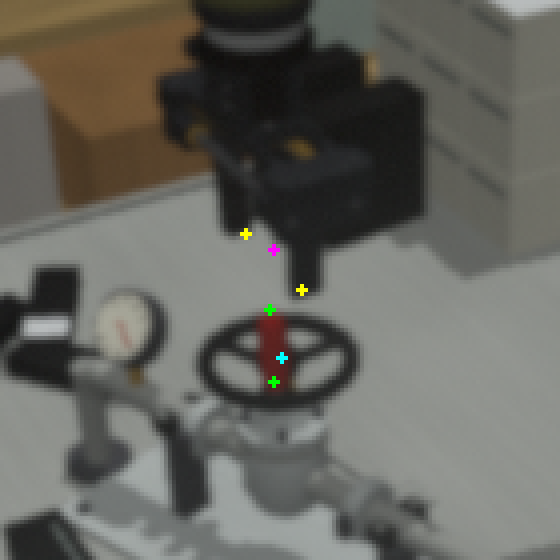

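The projected handle axis and fingertips match the picture. Descending.

```bash
python3 -m inch '-3 20 0 0; -3 40 0 0; -3 60 0 0; -3 75 0 0; -3 84 0 0; -3 84 0 0; -3 84 0 0' 1; python3 -m inch '0 0 0 0; 0 0 0 0; 0 0 0 0; 0 0 0 0; 0 0 0 0; 0 0 0 0; 0 0 0 0; 0 0 0 0' -1 30
```

```text
clock: 4.35
tool_pos: [0.5866, -0.1117, 0.2473]
eef_rot: [0.5, 0.501, -0.5, -0.499]
contact_force: [0.8, -1.1, -0.6]
opening: 1.0
clock: 5.15
tool_pos: [0.5863, -0.1128, 0.2467]
eef_rot: [-0.5, -0.5, 0.5, 0.5]
contact_force: [0.1, -0.1, -0.4]
opening: 0.296
```

```bash
python3 -m inch '0 0 0 0; 0 0 0 0; 0 0 0 0; 0 0 0 0' -1 30;python3 - <<'E'
from h import *
print(r.get_state()['contact_force'],r.get_state()['moment'])
s=snap("scene","s3"); cv2.imwrite('pics/s3b.png',cv2.resize(s['frame'][40:180,150:290,::-1],None,fx=4,fy=4))
E
```

```text
clock: 5.55
tool_pos: [0.5861, -0.1134, 0.2467]
eef_rot: [-0.5, -0.5, 0.5, 0.5]
contact_force: [-1.7, -2.7, -0.6]
opening: 0.237
[-1.69136655 -2.7189123  -0.62447964] [-0.53532693  0.04501419  0.0048536 ]
```

View pics/s3b.png

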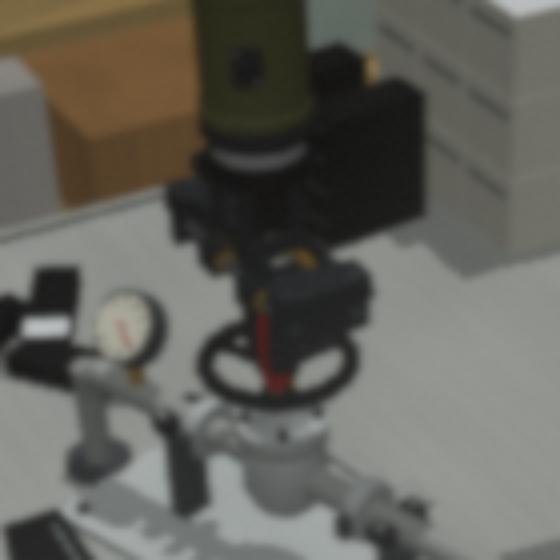

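Gripped, with the handle seen between the fingers at crop (270, 350). Now a first slow clockwise 50° to check the centre.

```bash
python3 -m inch '-2.4 0 -3.7 0; -5 0 -7.1 0; -8 0 -10.4 0; -11.2 0 -13.3 0; -14.6 0 -16 0; -18.3 0 -18.3 0; -22.2 0 -20.3 0; -26.2 0 -22 0; -30.4 0 -23.3 0; -34.6 0 -24.2 0' -1 30;python3 - <<'E'
from h import *
st=r.get_state();p=st['tool_pos'];v=p[:2]-[.561,-.158];print(p,np.hypot(*v),np.degrees(np.arctan2(v[1],v[0])),st['contact_force'],st['opening'])
E
```

```text
clock: 6.6
tool_pos: [0.6117, -0.1468, 0.2467]
eef_rot: [0.5, 0.501, -0.499, -0.499]
contact_force: [0.3, 2.6, -2.0]
opening: 0.24
[ 0.61169322 -0.14680407  0.2467062 ] 0.05191484945200614 12.454226334018685 [ 0.34320774  2.62763697 -1.97654526] 0.23999846463590402
```

```bash
cat > g.py <<'E'
from h import *
import sys
# usage: g.py phi_cmd_now step n : report, then suggest rows for next
st=r.get_state();p=st['tool_pos'];v=p[:2]-[.561,-.158];a=np.arctan2(v[1],v[0])
F=st['contact_force'];u=v/np.hypot(*v);t=np.array([-u[1],u[0]])
print('t %.2f r %.1f ang %.1f  Frad %.1f Ftan %.1f Fz %.1f open %.3f yaw-err %.1f'%(st['clock'],1e3*np.hypot(*v),np.degrees(a),F[:2]@u,F[:2]@t,F[2],st['opening'],np.degrees(Ro.from_quat(st['eef_rot']).as_matrix()[0,0])))
f0,s,n=map(float,sys.argv[1:4]); c=lambda f:50*np.array([np.cos(np.radians(f)),np.sin(np.radians(f))])
for i in range(1,int(n)+1):
    d=c(f0+s*i)-c(f0); print('%.1f 0 %.1f 0;'%(d[1],-d[0]),end=' ')
print('-> phi',f0+s*n)
E
python3 g.py 10 -8 5
```

```text
t 6.60 r 51.9 ang 12.5  Frad 0.9 Ftan 2.5 Fz -2.0 open 0.240 yaw-err -0.1
-6.9 0 -0.7 0; -13.9 0 -0.5 0; -20.8 0 0.7 0; -27.4 0 2.9 0; -33.7 0 5.9 0; -> phi -30.0
```

```bash
python3 -m inch '-6.9 0 -0.7 0; -13.9 0 -0.5 0; -20.8 0 0.7 0; -27.4 0 2.9 0; -33.7 0 5.9 0' ; python3 g.py -30 -8 5
```

```text
clock: 7.1
tool_pos: [0.6062, -0.1827, 0.2468]
eef_rot: [0.501, 0.501, -0.499, -0.499]
contact_force: [4.5, -0.3, -3.3]
opening: 0.237
t 7.10 r 51.6 ang -28.7  Frad 4.1 Ftan 1.8 Fz -3.3 open 0.237 yaw-err 0.0
-5.8 0 3.9 0; -11.0 0 8.6 0; -15.5 0 13.9 0; -19.1 0 19.8 0; -22.0 0 26.2 0; -> phi -70.0
```

```bash
python3 -m inch '-5.8 0 3.9 0; -11 0 8.6 0; -15.5 0 13.9 0; -19.1 0 19.8 0; -22 0 26.2 0' ; python3 g.py -70 -8 5
```

```text
clock: 7.6
tool_pos: [0.5782, -0.2054, 0.2468]
eef_rot: [0.501, 0.499, -0.5, -0.499]
contact_force: [3.4, -1.7, -3.1]
opening: 0.24
t 7.60 r 50.4 ang -70.1  Frad 2.7 Ftan 2.6 Fz -3.1 open 0.240 yaw-err 0.1
-1.9 0 6.7 0; -2.9 0 13.6 0; -2.9 0 20.6 0; -1.9 0 27.5 0; -0.0 0 34.2 0; -> phi -110.0
```

```bash
python3 -m inch '-1.9 0 6.7 0; -2.9 0 13.6 0; -2.9 0 20.6 0; -1.9 0 27.5 0; 0 0 34.2 0' ; python3 g.py -110 -8 5
```

```text
clock: 8.1
tool_pos: [0.543, -0.2036, 0.2467]
eef_rot: [-0.5, -0.5, 0.5, 0.5]
contact_force: [1.5, -3.8, -1.6]
opening: 0.238
t 8.10 r 49.0 ang -111.6  Frad 3.0 Ftan 2.8 Fz -1.6 open 0.238 yaw-err 0.0
2.8 0 6.4 0; 6.5 0 12.3 0; 11.0 0 17.6 0; 16.2 0 22.3 0; 22.0 0 26.2 0; -> phi -150.0
```

```bash
python3 -m inch '2.8 0 6.4 0; 6.5 0 12.3 0; 11 0 17.6 0; 16.2 0 22.3 0; 22 0 26.2 0' ; python3 g.py -150 -8 5
```

```text
clock: 8.6
tool_pos: [0.518, -0.1798, 0.2467]
eef_rot: [0.5, 0.501, -0.5, -0.5]
contact_force: [2.9, -2.0, -4.1]
opening: 0.236
t 8.60 r 48.2 ang -153.1  Frad -1.7 Ftan 3.1 Fz -4.1 open 0.236 yaw-err -0.1
6.3 0 3.1 0; 12.9 0 5.2 0; 19.8 0 6.4 0; 26.7 0 6.7 0; 33.7 0 5.9 0; -> phi -190.0
```

```bash
python3 -m inch '6.3 0 3.1 0; 12.9 0 5.2 0; 19.8 0 6.4 0; 26.7 0 6.7 0; 33.7 0 5.9 0' ; python3 g.py -190 -8 5
```

```text
clock: 9.1
tool_pos: [0.514, -0.1471, 0.2468]
eef_rot: [0.501, 0.501, -0.499, -0.499]
contact_force: [7.2, -5.6, -10.3]
opening: 0.242
t 9.10 r 48.3 ang 167.0  Frad -8.3 Ftan 3.9 Fz -10.3 open 0.242 yaw-err -0.1
6.8 0 -1.7 0; 13.2 0 -4.3 0; 19.3 0 -7.8 0; 24.8 0 -12.1 0; 29.6 0 -17.1 0; -> phi -230.0
```

```bash
python3 -m inch '6.2 0 -2.2 0; 12.2 0 -5.3 0; 17.9 0 -9.2 0; 23.3 0 -13.6 0; 28.1 0 -18.6 0' ; sed -i 's/\[.561,-.158\]/[.5625,-.1583]/' g.py; python3 g.py -230 -8 5
```

```text
clock: 9.6
tool_pos: [0.5303, -0.1198, 0.2467]
eef_rot: [-0.5, -0.499, 0.501, 0.5]
contact_force: [0.5, -4.7, -3.2]
opening: 0.243
t 9.60 r 50.2 ang 130.0  Frad -3.9 Ftan 2.7 Fz -3.2 open 0.243 yaw-err 0.0
4.1 0 -5.6 0; 7.4 0 -11.8 0; 9.8 0 -18.4 0; 11.2 0 -25.2 0; 11.7 0 -32.1 0; -> phi -270.0
```

```bash
python3 -m inch '4.1 0 -5.6 0; 7.4 0 -11.8 0; 9.8 0 -18.4 0; 11.2 0 -25.2 0; 11.7 0 -32.1 0' ; python3 g.py -270 -8 5
```

```text
clock: 10.1
tool_pos: [0.562, -0.1077, 0.2466]
eef_rot: [-0.499, -0.499, 0.501, 0.5]
contact_force: [-2.7, -5.0, 1.3]
opening: 0.24
t 10.10 r 50.6 ang 90.5  Frad -4.9 Ftan 2.8 Fz 1.3 open 0.240 yaw-err -0.0
-0.5 0 -7.0 0; -1.9 0 -13.8 0; -4.3 0 -20.3 0; -7.6 0 -26.5 0; -11.7 0 -32.1 0; -> phi -310.0
```

```bash
python3 -m inch '-0.9 0 -7 0; -2.5 0 -13.8 0; -5 0 -20.3 0; -8.4 0 -26.5 0; -12.5 0 -32.1 0' ; python3 g.py -310 -8 5
```

```text
clock: 10.6
tool_pos: [0.5952, -0.1195, 0.2466]
eef_rot: [0.499, 0.5, -0.5, -0.5]
contact_force: [-4.1, -1.3, 1.3]
opening: 0.237
t 10.60 r 50.8 ang 49.9  Frad -3.6 Ftan 2.3 Fz 1.3 open 0.237 yaw-err -0.1
-4.8 0 -5.0 0; -10.3 0 -9.3 0; -16.4 0 -12.8 0; -22.9 0 -15.4 0; -29.6 0 -17.1 0; -> phi -350.0
```

```bash
python3 -m inch '-4.8 0 -4.8 0; -10.3 0 -8.8 0; -16.4 0 -12.2 0; -22.9 0 -14.7 0; -29.6 0 -16.4 0' ; python3 g.py -350 -8 5
```

```text
clock: 11.1
tool_pos: [0.6102, -0.1411, 0.2466]
eef_rot: [0.494, 0.503, -0.499, -0.503]
contact_force: [-11.5, 24.0, 8.6]
opening: 0.243
t 11.10 r 50.7 ang 19.9  Frad -2.7 Ftan 26.4 Fz 8.6 open 0.243 yaw-err -0.3
-6.9 0 -0.7 0; -13.9 0 -0.5 0; -20.8 0 0.7 0; -27.4 0 2.9 0; -33.7 0 5.9 0; -> phi -390.0
```

Tangential force jumped to 26 N at 19.9° (403° travelled), so this is the stop. I'll hold briefly, then ease the push to read the stop angle.

```bash
python3 -m inch '0 0 0 0; 0 0 0 0; 0 0 0 0'; python3 g.py -350 6 1; python3 -m inch '5 0 1 0; 5 0 1 0; 5 0 1 0'; python3 g.py -345 1 1
python3 - <<'E'
from h import *
s=snap("scene","s4"); cv2.imwrite('pics/s4b.png',cv2.resize(s['frame'][40:180,150:290,::-1],None,fx=4,fy=4))
E
```

```text
clock: 11.4
tool_pos: [0.6101, -0.1409, 0.2466]
eef_rot: [0.494, 0.504, -0.5, -0.502]
contact_force: [-7.5, 15.1, 5.2]
opening: 0.242
t 11.40 r 50.6 ang 20.1  Frad -1.9 Ftan 16.7 Fz 5.2 open 0.242 yaw-err -0.4
5.1 0 1.2 0; -> phi -344.0
clock: 11.7
tool_pos: [0.61, -0.1408, 0.2466]
eef_rot: [0.497, 0.502, -0.5, -0.501]
contact_force: [-5.4, 7.4, 2.9]
opening: 0.241
t 11.70 r 50.6 ang 20.2  Frad -2.6 Ftan 8.8 Fz 2.9 open 0.241 yaw-err -0.2
0.8 0 0.2 0; -> phi -344.0
```

View pics/s4b.png

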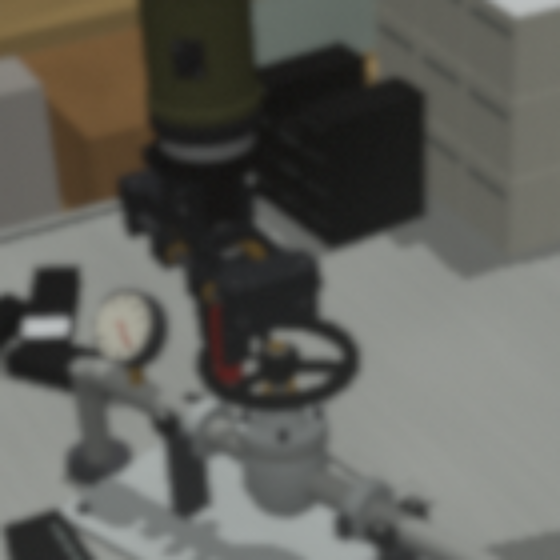

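The handle is still firmly between the fingers, and the stop reads 20.2° on the TCP. Now counter-clockwise.

```bash
python3 g.py 16 12 10;python3 g.py 136 12 10;python3 g.py 256 12 10
```

```text
t 11.75 r 50.6 ang 20.2  Frad -1.5 Ftan 8.4 Fz 2.1 open 0.239 yaw-err -0.2
9.7 0 3.9 0; 18.4 0 9.8 0; 25.6 0 17.3 0; 31.2 0 26.1 0; 34.7 0 36.0 0; 36.2 0 46.3 0; 35.5 0 56.7 0; 32.6 0 66.8 0; 27.7 0 76.0 0; 21.0 0 84.0 0; -> phi 136.0
t 11.75 r 50.6 ang 20.2  Frad -1.5 Ftan 8.4 Fz 2.1 open 0.239 yaw-err -0.2
-8.2 0 6.4 0; -17.6 0 11.0 0; -27.8 0 13.5 0; -38.2 0 13.9 0; -48.5 0 12.1 0; -58.2 0 8.2 0; -66.9 0 2.3 0; -74.1 0 -5.2 0; -79.7 0 -14.0 0; -83.2 0 -23.9 0; -> phi 256.0
t 11.75 r 50.6 ang 20.2  Frad -1.5 Ftan 8.4 Fz 2.1 open 0.239 yaw-err -0.2
-1.5 0 -10.4 0; -0.7 0 -20.8 0; 2.2 0 -30.8 0; 7.1 0 -40.1 0; 13.8 0 -48.1 0; 22.0 0 -54.5 0; 31.4 0 -59.1 0; 41.6 0 -61.6 0; 52.0 0 -62.0 0; 62.3 0 -60.2 0; -> phi 376.0
```

```bash
python3 -m inch '9.7 0 3.9 0; 18.4 0 9.8 0; 25.6 0 17.3 0; 31.2 0 26.1 0; 34.7 0 36 0; 36.2 0 46.3 0; 35.5 0 56.7 0; 32.6 0 66.8 0; 27.7 0 76 0; 21 0 84 0'; python3 g.py 136 12 1
```

```text
clock: 12.75
tool_pos: [0.526, -0.124, 0.2467]
eef_rot: [0.5, 0.501, -0.5, -0.5]
contact_force: [5.2, -1.2, -8.6]
opening: 0.237
t 12.75 r 50.1 ang 136.8  Frad -4.7 Ftan -2.7 Fz -8.6 open 0.237 yaw-err -0.0
-8.2 0 6.4 0; -> phi 148.0
```

```bash
python3 -m inch '-8.2 0 6.2 0; -17.6 0 10.7 0; -27.8 0 13.1 0; -38.2 0 13.4 0; -48.5 0 11.5 0; -58.2 0 7.6 0; -66.9 0 1.7 0; -74.1 0 -5.8 0; -79.7 0 -14.6 0; -83.2 0 -24.5 0'; python3 g.py 256 12 1
```

```text
clock: 13.75
tool_pos: [0.5492, -0.206, 0.2466]
eef_rot: [-0.498, -0.5, 0.501, 0.502]
contact_force: [-1.3, 5.2, 0.6]
opening: 0.239
t 13.75 r 49.5 ang -105.6  Frad -4.7 Ftan -2.6 Fz 0.6 open 0.239 yaw-err -0.0
-1.5 0 -10.4 0; -> phi 268.0
```

```bash
python3 -m inch '-1.2 0 -10.4 0; -0.2 0 -20.8 0; 2.8 0 -30.8 0; 7.7 0 -40.1 0; 14.4 0 -48.1 0; 22.6 0 -54.5 0; 32 0 -59.1 0; 42.2 0 -61.6 0; 52.6 0 -62 0; 62.9 0 -60.2 0'; python3 g.py 376 12 1
```

```text
clock: 14.75
tool_pos: [0.6111, -0.1439, 0.2467]
eef_rot: [0.5, 0.5, -0.5, -0.5]
contact_force: [-3.5, -3.4, 1.9]
opening: 0.24
t 14.75 r 50.7 ang 16.5  Frad -4.3 Ftan -2.3 Fz 1.9 open 0.240 yaw-err -0.0
9.7 0 3.9 0; -> phi 388.0
```

One turn is done (16.5° is just under it). Second turn, same rows.

```bash
python3 -m inch '9.7 0 3.9 0; 18.4 0 9.8 0; 25.6 0 17.3 0; 31.2 0 26.1 0; 34.7 0 36 0; 36.2 0 46.3 0; 35.5 0 56.7 0; 32.6 0 66.8 0; 27.7 0 76 0; 21 0 84 0'; python3 g.py 136 12 1
```

```text
clock: 15.75
tool_pos: [0.5286, -0.1214, 0.2467]
eef_rot: [0.5, 0.502, -0.499, -0.499]
contact_force: [5.5, -1.3, -9.0]
opening: 0.24
t 15.75 r 50.1 ang 132.6  Frad -4.7 Ftan -3.2 Fz -9.0 open 0.240 yaw-err -0.1
-8.2 0 6.4 0; -> phi 148.0
```

```bash
python3 -m inch '-8.2 0 6.2 0; -17.6 0 10.7 0; -27.8 0 13.1 0; -38.2 0 13.4 0; -48.5 0 11.5 0; -58.2 0 7.6 0; -66.9 0 1.7 0; -74.1 0 -5.8 0; -79.7 0 -14.6 0; -83.2 0 -24.5 0'; python3 g.py 256 12 1
```

```text
clock: 16.75
tool_pos: [0.5516, -0.2066, 0.2466]
eef_rot: [-0.499, -0.5, 0.5, 0.5]
contact_force: [-1.7, 4.8, 0.1]
opening: 0.237
t 16.75 r 49.5 ang -102.7  Frad -4.3 Ftan -2.7 Fz 0.1 open 0.237 yaw-err -0.0
-1.5 0 -10.4 0; -> phi 268.0
```

```bash
python3 -m inch '-1.2 0 -10.4 0; -0.2 0 -20.8 0; 2.8 0 -30.8 0; 7.7 0 -40.1 0; 14.4 0 -48.1 0; 22.6 0 -54.5 0; 32 0 -59.1 0; 42.2 0 -61.6 0; 52.6 0 -62 0; 62.9 0 -60.2 0'; python3 g.py 376 4 1;  python3 -m inch '0 0 0 0; 0 0 0 0; 0 0 0 0'; python3 g.py 376 4 1
```

```text
clock: 17.75
tool_pos: [0.6115, -0.1453, 0.2466]
eef_rot: [-0.501, -0.499, 0.501, 0.499]
contact_force: [-4.7, -4.5, 2.6]
opening: 0.239
t 17.75 r 50.7 ang 14.8  Frad -5.7 Ftan -3.2 Fz 2.6 open 0.239 yaw-err 0.1
3.3 0 1.1 0; -> phi 380.0
clock: 18.05
tool_pos: [0.6109, -0.1432, 0.2466]
eef_rot: [-0.499, -0.499, 0.501, 0.5]
contact_force: [-5.3, 0.4, 2.8]
opening: 0.241
t 18.05 r 50.7 ang 17.3  Frad -4.9 Ftan 2.0 Fz 2.8 open 0.241 yaw-err -0.0
3.3 0 1.1 0; -> phi 380.0
```

```bash
python3 -m inch '1.2 0 0.7 0; 2.4 0 1.6 0; 2.4 0 1.6 0; 2.4 0 1.6 0; 2.4 0 1.6 0; 2.4 0 1.6 0';python3 g.py 20 1 1; python3 -m inch '0 0 0 0; 0 0 0 0; 0 0 0 0; 0 0 0 0; 0 0 0 0'; python3 g.py 20 1 1;  python3 - <<'E'
from h import *
s=snap("scene","s5"); cv2.imwrite('pics/s5b.png',cv2.resize(s['frame'][40:180,150:290,::-1],None,fx=4,fy=4))
t=snap("top","t5")
for c,n in (("scene","black_carton"),("scene","white_carton"),("scene","jar"),("top","spanner")):
    for d in r.tip_of(c,n)[:1]: print(n,round(d['p'],2),np.round(d['centre'],1))
a,b=cv2.imread('pics/s4b.png').astype(int),cv2.imread('pics/s5b.png').astype(int); print(np.abs(a-b).mean(),np.abs(a-b).max())
E
```

```text
clock: 18.65
tool_pos: [0.6102, -0.1412, 0.2467]
eef_rot: [-0.5, -0.5, 0.5, 0.5]
contact_force: [-1.6, -2.9, -0.4]
opening: 0.241
t 18.65 r 50.7 ang 19.7  Frad -2.5 Ftan -2.2 Fz -0.4 open 0.241 yaw-err -0.0
0.8 0 0.3 0; -> phi 21.0
clock: 19.15
tool_pos: [0.6101, -0.1409, 0.2467]
eef_rot: [0.5, 0.5, -0.5, -0.5]
contact_force: [-2.1, -3.6, 0.0]
opening: 0.234
t 19.15 r 50.7 ang 20.1  Frad -3.2 Ftan -2.6 Fz 0.0 open 0.234 yaw-err -0.0
0.8 0 0.3 0; -> phi 21.0
black_carton 0.93 [190.7 167.8]
white_carton 0.67 [223.8 227.1]
jar 0.81 [210.4 276.2]
spanner 0.58 [252.7 366.2]
0.6256207482993197 45
```

View pics/s5b.png

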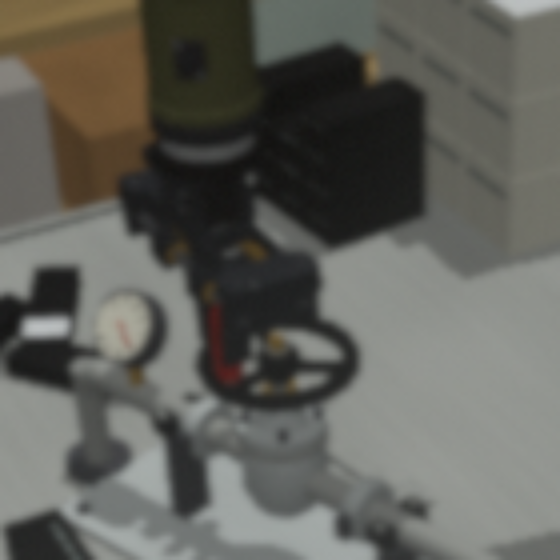

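The picture matches the shut one, with the handle base at crop (235, 372) in both. The stem end stands visibly higher. I'll let it settle, then hand in.

```bash
python3 -m inch '0 0 0 0; 0 0 0 0; 0 0 0 0; 0 0 0 0; 0 0 0 0; 0 0 0 0; 0 0 0 0; 0 0 0 0; 0 0 0 0; 0 0 0 0'; python3 g.py 20 1 1; python3 -c "
from plant import r
print(r.finish_job())"
```

```text
clock: 20.45
tool_pos: [0.6101, -0.1409, 0.2467]
eef_rot: [0.5, 0.5, -0.5, -0.5]
contact_force: [-2.0, -3.4, -0.2]
opening: 0.242
t 20.45 r 50.7 ang 20.1  Frad -3.1 Ftan -2.5 Fz -0.2 open 0.242 yaw-err -0.0
0.8 0 0.3 0; -> phi 21.0
the job is handed in; nothing more can be done
None
```

The valve is set two full turns open from its stop. The arm still grips the red handle with a 30 N grip setting, and I handed the job in at 20.45 s.

- **Shutting:** I turned the wheel about 403° clockwise. It came up against the stop with the tool at 20.2° around the hub, where the push on the handle jumped to 26 N. I held it there for about half a second.
- **Backing off:** I then turned it two full turns counter-clockwise, back to 20.1°. That puts it within about a degree of the target, judged from the tool's position because the valve's own angle can't be read directly.
- **Last checks:** Tool position was steady over the last second, with 2.5 N of drag on the handle and the jaw opening unchanged. The picture matches the one taken at the stop, apart from the stem end standing visibly higher.
- **Other items:** The jar and cartons were found within about 2.5 pixels of where they started. The spanner's reading, taken while the arm partly hid it, was about 3 pixels off. I never moved near any of them.
- **Mismatch:** My first estimate of the wheel centre was about 2 mm off. It caused sideways forces of up to about 10 N until I corrected it during the first turn.

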